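Twist the top sample pot out of its nested stack

ROBOT

A 6-joint arm with a two-finger parallel gripper is mounted at the origin on the work surface. World frame = base frame: x ahead of the robot, y to its left, z up, the work surface at z = 0. Lengths are in m, angles in rad, forces in N, time in s.
With the tool pointing down it reaches from about 0.375 to 0.9 m from the base axis. Payload 3.1 kg.
Tool frame: the origin (TCP) lies at the very end of the fingers, on their centre line; the grasp point (between the pads) lies 19 mm behind it (grip_depth is the distance from the TCP to the grasp point, in m); z points along the fingers, y is the line along which they close (so a half turn about z gives the same grasp; the last joint's range is limited). The gripper opens to 85 mm and grips with 20 to 120 N. Pads are 22 mm wide; open, the fingers measure 114 mm over their backs; the gripper's body (76 mm by 85 mm) begins 54 mm behind the grasp point. The pads swing forward as they close: fully open they stand 13 mm farther back than shut.
Start: joints at [1.052, 0.527, 1.433, -0, 1.181, -0.178], TCP at [0.209, 0.589, 0.207] pointing down, gripper open.
Joint ranges: [-3.08, 3.08], [-0.75, 2.2], [0.22, 2.44], [-1.43, 4.57], [0, 2.65], [-2.85, 2.85]. Speed limits (rad/s): [2.79, 2.79, 3.14, 3.14, 3.14, 3.14].

INTERFACE

Orientations are given as a unit quaternion [x, y, z, w].
In Python, from station import * gives the robot as it stands.
- The arm moves only by the tool apply_moves, never from a script. Its argument "plan" is a list of rows, each a list of 7 numbers: the shift along the tool's x, y, z in m, then the turn, a rotation vector about the tool's x, y, z in rad, then the gripper command: -1 is fully open, 1 is shut, values between are in proportion. In form: [[dx, dy, dz, wx, wy, wz, jaw], ...]. A call has 1 to 8 rows; each row shifts and turns the commanded pose from where the row before left it, along the tool's axes as they then stand; what a row does not reach is not made up. A row lasts 1/8 s, in which the tool goes at most 62.5 mm and 10.7 degrees, less where a joint would pass 70% of its speed; a pose out of reach is approached as far as the arm can. A call is refused whole if a number of a shift passes 0.0625 or a number of a turn 0.188, either way. A call with a gripper value outside its range is refused whole. The fingers move at their own pace and stop on an object; "force" is the grip in N (left out, the last holds). Time passes only in rows, so rows that do not move let the fingers close. It gives the time, the measured TCP pose, the force, the opening and the grip force at its end, in the units of the state.
- sense(): the state, without advancing time (a new reading comes with each control period).
- snapshot(name): name is "side" or "top"; returns the picture (420x560x3 uint8, red, green, blue); there is no depth.
- calibration(name): a dict with "camera_matrix" (3x3 intrinsics, pixels), "k1" (the pictures are not rectified: a ray, as slopes to the right and down, at radius r is drawn at 1 + k1 r^2 times it, then the intrinsics apply), "R" (3x3) and "t" (3): a world point X has camera coordinates R X + t. Camera axes: x right, y down, z forward; pixel columns grow to the right and rows downward; lengths in m; the calibration is good to about 2 mm. A picture is of the moment at which its call begins. calibration takes no time and is no camera call.
- sign_off(): hands the job in; it is judged then, once.
The state is a dict: "t": time; "q": joint angles; "qd": joint speeds; "tau": joint torques, N m; "tcp_pos": TCP position; "tool_rot": TCP orientation; "force": force on the tool from outside, world axes, zero at the start; "ft_torque": the same for the moment, N m; "finger_gap": opening from 0.0 (shut) to 1.0 (fully open); "gripper_force": force on a finger pad.
Only numpy, scipy, OpenCV 4.12 (cv2) and the standard library are available. Lean on these libraries where they do the work, as an engineer would, in place of code of your own. Each camera call takes 0.05 s, during which the arm holds its last target. There are 200 camera calls.

TASK

From the taller of the two nested stacks of grey sample pots, twist the top pot about a quarter turn in its nest to unlock it, lift it straight out, and stand it upright in the middle of the low round black stand. Set it down there rather than dropping it, let go of it, and leave the top pot of the shorter stack where it is.

Things in the scene. Friction and masses are not known exactly. Their poses are not given: they have to be found in the camera images.
- pot_center (a point): Top pot of the taller stack, to be taken: open grey pot, 62 mm high, 53 mm across, 50 g, the lowest 30 mm (35 mm foot) sunk in the pot below. Point: on its axis, half-way up (31 mm above underside), z up. Grip its two flats on +y and -y: 56 mm apart, 26 mm wide, 3 to 27 mm above the point. Two ears, reaching 34 mm from the axis, 19 to 25 mm above the point, mark +x and -x.
- stack: Rest of the taller stack, fixed: 84 mm base, 3 pots. Origin on axis at bench top, z up; top rim at 138 mm; ears along +x and -x. The top pot sits at 108 mm, ears over these within 8 deg; there its foot's lugs are caught under ledges and it rises only 3 mm. It turns easily either way; with its ears 45 to 135 deg round (best 90) it lifts straight out, clear after 30 mm. Side play 2 mm along the ears, 6 mm across.
- stand: Low round black stand, fixed, 110 mm in diameter and 15 mm high, flat on top. Origin at the centre of its underside, on the bench top.
- other_pot_center (a point): Top pot of the shorter stack, a bystander to leave where it is: same shape as the other top pot, nested in just one pot on the same kind of base, rim 106 mm above the bench. The point is on its axis, half-way up, 31 mm above its underside.
Not all that is in view belongs to the job. Several things have the shape of the stand; the one meant has the colours described above.

How it is judged:
On the way, in this order (a step that is already met when the one before it is completed fails the run):
1. the pot is twisted by more than 29 degrees from the ears below while still nested (raised by less than 8 mm) (angle between the x axis of pot_center and the x axis of stack, either way round above 0.5 rad and z of pot_center in the frame of stack below 0.147 m and horizontal distance between pot_center and stack below 0.01 m), for 0.1 s.
2. the pot, still held, is brought down onto the stand (within 10 mm of its top), within 20 mm of its middle (horizontal distance between pot_center and stand below 0.02 m and z of pot_center in the frame of stand below 0.056 m and contact force between the fingers and pot above 0.5 N), for 0.1 s.
At the end, for the whole second after the job is handed in: The pot stands upright (within 10 degrees) and at rest on the black stand, its axis within 20 mm of the stand's middle, its centre 46 mm above the bench (within 4 mm), released; the other top pot is within 20 mm of where it began (horizontal distance between pot_center and stand below 0.02 m and z of pot_center in the frame of stand between 0.042 and 0.05 m and angle between pot_center's own z axis and vertical below 0.17 rad and linear speed of pot below 0.02 m/s and distance of other_pot_center from where it was at the start of the episode below 0.02 m); the robot touches nothing.
It fails at once if the top pot of the shorter stack is moved by more than 20 mm (distance of other_pot_center from where it was at the start of the episode above 0.02 m).
It also fails if it takes over 54 s, if anything falls off the work surface, if the arm or the gripper's body presses on something with over 40 N, if the wrist force passes 120 N, or if a joint passes its speed limit or range.

## Working session

There is one attempt and no reset: what is moved stays moved. The work goes in short steps, Python scripts to look and compute and a tool call to move; the robot and the scene stay as the last step left them, time stands still between calls to the robot, and variables do not carry over. Pictures are saved under pics/ and viewed, at most 10 in all, crops included, and the job is handed in when it is done.

Besides the shell and the picture viewer there is one more tool, called after "Call:" by a JSON object that holds its "fn" and its "kwargs". apply_moves: Moves the arm, as the interface text tells. Its arguments: {"type":"object","properties":{"plan":{"type":"array"},"force":{"type":"number"}},"required":["plan"]}

```bash
mkdir -p pics; ls; python3 - <<'E'
from station import *
import cv2
for n in("side","top"):
    im=snapshot(n); cv2.imwrite(f"pics/{n}0.png",im[:,:,::-1]); c=calibration(n); print(n,c)
s=sense(); print(s)
E
```

```text
pics
side {'camera_matrix': array([[421.21633852,   0.        , 284.43981968],
       [  0.        , 421.21633852, 215.20662842],
       [  0.        ,   0.        ,   1.        ]]), 'k1': -0.026028000503542075, 'R': array([[ 0.98898616, -0.14716778, -0.01574837],
       [-0.09439505, -0.54521121, -0.83296717],
       [ 0.11399974,  0.82527958, -0.55309826]]), 't': array([-0.51445512,  0.13137379,  0.81482937])}
top {'camera_matrix': array([[390.9902517 ,   0.        , 280.43317623],
       [  0.        , 390.9902517 , 207.9807017 ],
       [  0.        ,   0.        ,   1.        ]]), 'k1': 0.02911447659087709, 'R': array([[ 0.02228439, -0.99972873, -0.00677353],
       [-0.99814987, -0.0218648 , -0.05673425],
       [ 0.05657076,  0.00802528, -0.99836634]]), 't': array([-0.00812164,  0.5151671 ,  0.85027577])}
{'t': 0.1, 'q': array([ 1.05153078e+00,  5.28356391e-01,  1.43382309e+00,  6.13542586e-07,
        1.18140882e+00, -1.78521431e-01]), 'qd': array([ 0.00064855, -0.00259791, -0.00146462,  0.00029819, -0.00242917,
        0.00050885]), 'tau': array([ 3.46662828e-04, -4.43312180e+01, -1.78587556e+01, -2.03804079e-04,
        3.81136357e-03,  1.78115562e-05]), 'tcp_pos': array([0.20849039, 0.58843831, 0.2064263 ]), 'tool_rot': array([ 1.69549064e-01,  9.85521242e-01, -9.37608440e-04, -3.41380438e-04]), 'force': array([-0.50700583, -0.02928237,  0.07864132]), 'ft_torque': array([-0.02418889,  0.02371541,  0.03056708]), 'gripper_force': 0.0, 'finger_gap': 0.9944554911622219}
```

View pics/side0.png

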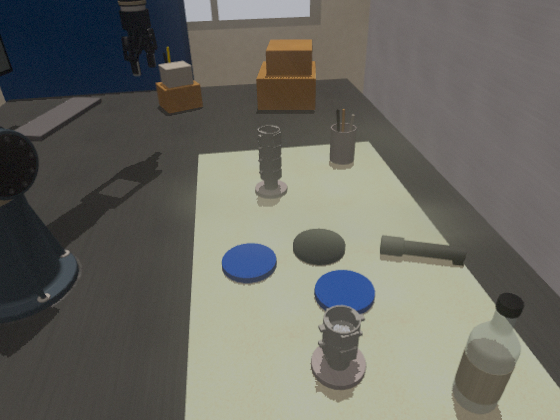

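View pics/top0.png

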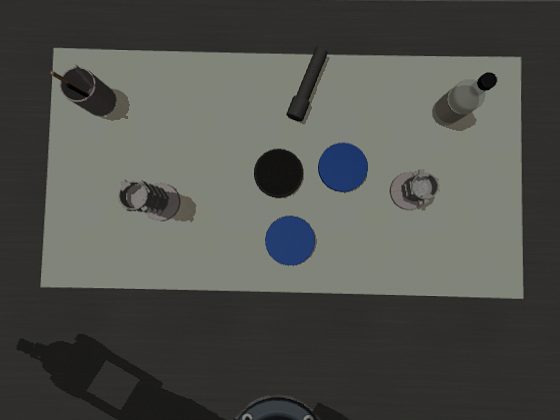

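Side view: the tall stack is at about (270,160), the short one at (340,335), the dark disc at (319,245), and the blue discs at (249,261) and (345,291). In the top view, the stand-shaped things are black (278,173), blue (343,167) and blue (290,240). The black one at (278,173) fits the description. The tall stack's top is at (138,195) and the short one's is at (422,187).

```bash
cat > h.py <<'E'
import numpy as np, cv2
from station import *
def ray(n,uv):
    c=calibration(n);K=c["camera_matrix"];d=np.array([(uv[0]-K[0,2])/K[0,0],(uv[1]-K[1,2])/K[1,1]])
    u=d.copy()
    for _ in range(10): u=d/(1+c["k1"]*(u@u))
    R=c["R"]; return -R.T@c["t"], R.T@np.array([u[0],u[1],1.])
def onz(n,uv,z):
    o,d=ray(n,uv); return o+d*(z-o[2])/d[2]
def pix(n,X):
    c=calibration(n);K=c["camera_matrix"];p=c["R"]@np.array(X)+c["t"];s=p[:2]/p[2];s=s*(1+c["k1"]*(s@s))
    return s*K[0,0]+K[:2,2]
E
python3 - <<'E'
from h import *
t=cv2.imread("pics/top0.png"); s=cv2.imread("pics/side0.png")
g=t.max(2); m=((g<45)*255).astype(np.uint8)
n,l,st,ce=cv2.connectedComponentsWithStats(m)
k=l[173,278]; print(st[k],ce[k], onz("top",ce[k],.015))
for uv in [(138,195)]: print("tall",onz("top",uv,.17))
print("short",onz("top",(424,186),.106))
a=cv2.resize(t[165:230,105:190],None,fx=6,fy=6,interpolation=cv2.INTER_CUBIC)
b=cv2.resize(s[115:205,235:305],None,fx=4.33,fy=4.33,interpolation=cv2.INTER_CUBIC)[:390]
a=cv2.convertScaleAbs(a,alpha=1.5)
c=cv2.resize(t[140:210,240:320],None,fx=2.5,fy=2.5)
o=np.zeros((570,800,3),np.uint8);o[:390,:510]=a[:390];b=b[:,:290];o[:b.shape[0],510:510+b.shape[1]]=b;o[390:565,:200]=c
cv2.imwrite("pics/c1.png",o)
E
```

```text
[ 254  149   49   49 1848] [278.18831169 172.92640693] [0.59308097 0.0099837  0.015     ]
tall [0.52434366 0.26096941 0.17      ]
short [ 0.55963168 -0.27947006  0.106     ]
```

View pics/c1.png

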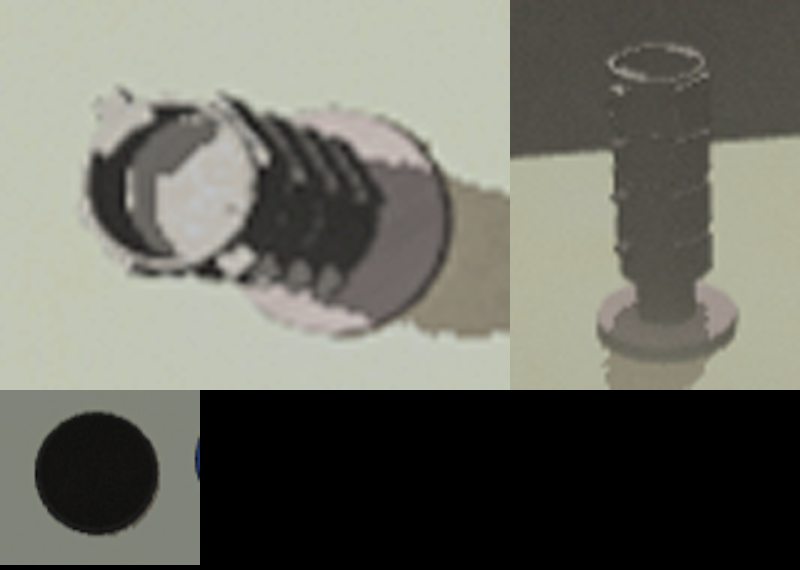

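Crop: the tall stack's rim circle is centred at top-view pixel (133.6,195.3), with the top pot's ears near (123.5,182.3) and (145,209.2). The black disc is confirmed as the stand.

```bash
python3 - <<'E'
from h import *
f=lambda x,y:(105+(x+.5)/6-.5,165+(y+.5)/6-.5)
c=onz("top",f(172,182),.17); e1=onz("top",f(111,104),.161); e2=onz("top",f(239,264),.161)
d=e1-e2
print("rim",c,"ears",e1,e2,(e1+e2)/2,np.linalg.norm(d),np.degrees(np.arctan2(d[1],d[0])))
# side rim: crop ellipse centre
print("side rim",onz("side",(235+657/4.33-510/4.33,115+63/4.33),.17))
# base disc from top view: crop centre ~(340,222)
print("base",onz("top",f(342,222),.01))
from scipy.spatial.transform import Rotation as R
s=sense();print(R.from_quat(s["tool_rot"]).as_matrix().round(3), s["tcp_pos"])
E
```

```text
rim [0.52430338 0.26954737 0.17      ] ears [0.5486105  0.29263574 0.161     ] [0.50035272 0.25155671 0.161     ] [0.52448161 0.27209623 0.161     ] 0.06337428993927623 40.405809881395335
side rim [0.52486971 0.26285609 0.17      ]
base [0.52394151 0.26793757 0.01      ]
[[-0.943  0.334 -0.001]
 [ 0.334  0.943 -0.002]
 [ 0.    -0.002 -1.   ]] [0.20849039 0.58843831 0.2064263 ]
```

```bash
cat >> h.py <<'E'
def togo(X,psi,n):
    "rows (tool shift, wz) for n even steps to TCP X and tool-y heading psi (deg); shift first, then turn"
    from scipy.spatial.transform import Rotation as R
    s=sense(); M=R.from_quat(s["tool_rot"]).as_matrix(); y=M[:,1]
    a=np.arctan2(y[1],y[0]); da=(np.radians(psi)-a+np.pi)%(2*np.pi)-np.pi
    d=(np.array(X)-s["tcp_pos"])/n
    print("psi",np.degrees(a),"t",s["t"],"q",s["q"].round(3),"z",M[:,2].round(4))
    for i in range(n):
        b=a+da*i/n; ty=np.array([np.cos(b),np.sin(b)]); tx=np.array([-ty[1],ty[0]])
        print([round(float(v),4) for v in (d[:2]@tx,d[:2]@ty,-d[2],-da/n)])
E
python3 - <<'E'
from h import *
togo([.524,.268,.21],130,8)
E
```

```text
psi 70.47680672685496 t 0.1 q [ 1.052  0.528  1.434  0.     1.181 -0.179] z [-0.001  -0.0017 -1.    ]
[-0.0506, -0.0246, -0.0004, -0.1299]
[-0.0469, -0.0309, -0.0004, -0.1299]
[-0.0426, -0.0367, -0.0004, -0.1299]
[-0.0374, -0.0419, -0.0004, -0.1299]
[-0.0317, -0.0464, -0.0004, -0.1299]
[-0.0254, -0.0501, -0.0004, -0.1299]
[-0.0187, -0.053, -0.0004, -0.1299]
[-0.0117, -0.055, -0.0004, -0.1299]
```

Call:
{"fn": "apply_moves", "kwargs": {"plan": [[-0.0506, -0.0246, 0, 0, 0, -0.13, -1], [-0.0469, -0.0309, 0, 0, 0, -0.13, -1], [-0.0426, -0.0367, 0, 0, 0, -0.13, -1], [-0.0374, -0.0419, 0, 0, 0, -0.13, -1], [-0.0317, -0.0464, 0, 0, 0, -0.13, -1], [-0.0254, -0.0501, 0, 0, 0, -0.13, -1], [-0.0187, -0.053, 0, 0, 0, -0.13, -1], [-0.0117, -0.055, 0, 0, 0, -0.13, -1]], "force": 30}}

```text
t: 1.1
tcp_pos: [0.5253, 0.2673, 0.2069]
tool_rot: [-0.344, 0.939, 0.0, -0.0]
force: [0.2, 0.7, 0.0]
finger_gap: 1.0
gripper_force: 0.0
```

Call:
{"fn": "apply_moves", "kwargs": {"plan": [[0, 0, 0, 0, 0, 0, -1], [0, 0, 0, 0, 0, 0, -1]]}}

```text
t: 1.35
tcp_pos: [0.5237, 0.2688, 0.2067]
tool_rot: [-0.342, 0.94, 0.0, -0.001]
force: [-0.6, -0.1, -0.1]
finger_gap: 1.002
gripper_force: 0.0
```

```bash
python3 - <<'E'
from h import *
togo([.524,.268,.136],130,4)
o=np.zeros((440,800,3),np.uint8)
s=snapshot("side")[:,:,::-1];t=snapshot("top")[:,:,::-1]
a=cv2.resize(s[75:205,220:340],None,fx=3.3,fy=3.3,interpolation=cv2.INTER_CUBIC);o[:a.shape[0],:a.shape[1]]=a
a=cv2.resize(t[140:250,90:210],None,fx=3.3,fy=3.3,interpolation=cv2.INTER_CUBIC);o[:a.shape[0],400:400+a.shape[1]]=a
cv2.imwrite("pics/c2.png",cv2.convertScaleAbs(o,alpha=1.5))
E
```

```text
psi 129.977742012572 t 1.35 q [ 2.840e-01  4.800e-01  1.526e+00  1.000e-03  1.138e+00 -1.985e+00] z [-0.002  0.    -1.   ]
[0.0001, -0.0002, 0.0177, -0.0001]
[0.0001, -0.0002, 0.0177, -0.0001]
[0.0001, -0.0002, 0.0177, -0.0001]
[0.0001, -0.0002, 0.0177, -0.0001]
```

View pics/c2.png

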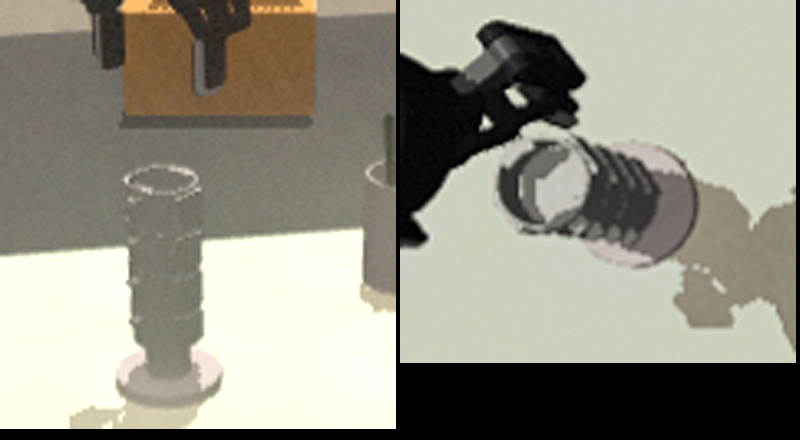

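The gripper is above the stack. Side-view fingertips are near (252,95) and (282,104). I'll check these against the projected TCP.

```bash
python3 - <<'E'
from h import *
p=sense()["tcp_pos"]; y=np.array([np.cos(np.radians(130)),np.sin(np.radians(130)),0])
for z in (0,.013):
  for k in (-.0425,.0425,-.057,.057):
    X=p+y*k+[0,0,z]; print(z,k,pix("side",X).round(1),pix("top",X).round(1))
print(pix("side",[.524,.268,.17]),pix("top",[.524,.268,.17]))
E
```

```text
0 -0.0425 [280.8 117.7] [144.5 178.3]
0 0.0425 [254.4 109.6] [105.  209.1]
0 -0.057 [285.6 119.1] [151.2 173.1]
0 0.057 [250.1 108.3] [ 98.2 214.4]
0.013 -0.0425 [280.7 112.2] [141.8 177.3]
0.013 0.0425 [254.1 104.3] [101.5 208.7]
0.013 -0.057 [285.5 113.6] [148.6 172. ]
0.013 0.057 [249.8 103.1] [ 94.5 214.1]
[268.3344255  128.76266444] [134.09968921 195.10227756]
```

Call:
{"fn": "apply_moves", "kwargs": {"plan": [[0, 0, 0.015, 0, 0, 0, -1], [0, 0, 0.02, 0, 0, 0, -1], [0, 0, 0.02, 0, 0, 0, -1], [0, 0, 0.01, 0, 0, 0, -1], [0, 0, 0, 0, 0, 0, -1], [0, 0, 0, 0, 0, 0, -1]]}}

```text
t: 2.2
tcp_pos: [0.5249, 0.2692, 0.1428]
tool_rot: [-0.343, 0.939, -0.0, 0.001]
force: [-0.8, 1.1, 0.4]
finger_gap: 0.997
gripper_force: 0.0
```

```bash
python3 - <<'E'
from h import *
s=sense();print(s["tcp_pos"],s["force"])
o=np.zeros((530,800,3),np.uint8)
s=snapshot("side")[:,:,::-1];t=snapshot("top")[:,:,::-1]
a=cv2.resize(s[90:195,230:310],None,fx=5,fy=5,interpolation=cv2.INTER_CUBIC);o[:a.shape[0],:a.shape[1]]=a
a=cv2.resize(t[150:250,90:170],None,fx=5,fy=5,interpolation=cv2.INTER_CUBIC);o[:a.shape[0],400:400+a.shape[1]]=a
cv2.imwrite("pics/c3.png",cv2.convertScaleAbs(o,alpha=1.8,beta=15))
E
```

```text
[0.52485745 0.26921924 0.14280102] [-0.77442924  1.08918571  0.43309577]
```

View pics/c3.png

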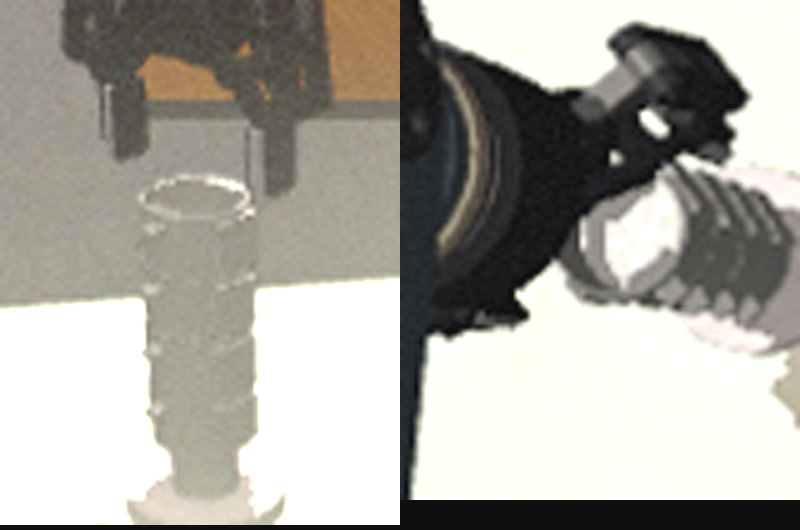

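```bash
python3 - <<'E'
from h import *
def tri(a,b):
    o1,d1=ray("side",a);o2,d2=ray("top",b)
    A=np.c_[d1,-d2];s=np.linalg.lstsq(A,o2-o1,rcond=None)[0];p=o1+s[0]*d1;q=o2+s[1]*d2;return ((p+q)/2).round(4),np.linalg.norm(p-q).round(4)
print("finger R tip",tri((286,128.6),(154,180.5)))
print("tall rim",tri((268.5,129.4),(133.7,195.3)))
p=sense()["tcp_pos"]; y=np.array([np.cos(np.radians(130)),np.sin(np.radians(130)),0])
for k in (-.05,.05):
  for z in (.013,.034):print(k,z,p+y*k+[0,0,z],pix("side",p+y*k+[0,0,z]).round(1),pix("top",p+y*k+[0,0,z]).round(1))
E
```

```text
finger R tip (array([0.5553, 0.2282, 0.1832]), np.float64(0.0108))
tall rim (array([0.5242, 0.2696, 0.1677]), np.float64(0.0007))
-0.05 0.013 [0.55720566 0.23080472 0.1561095 ] [284.5 139.3] [157.8 178.4]
-0.05 0.034 [0.55720566 0.23080472 0.1771095 ] [284.4 130.9] [154.1 176.8]
0.05 0.013 [0.4929269  0.30740916 0.1561095 ] [254.2 129. ] [114.8 212.1]
0.05 0.034 [0.4929269  0.30740916 0.1771095 ] [253.7 120.9] [109.7 211.5]
```

The fingertips triangulate to about 0.177, which is some 20 mm above where the spec puts them. I'll go lower while open, which stays clear either way, and look again.

Call:
{"fn": "apply_moves", "kwargs": {"plan": [[0, 0, 0.01, 0, 0, 0, -1], [0, 0, 0.01, 0, 0, 0, -1], [0, 0, 0.006, 0, 0, 0, -1], [0, 0, 0, 0, 0, 0, -1], [0, 0, 0, 0, 0, 0, -1]]}}

```text
t: 2.92
tcp_pos: [0.5247, 0.2689, 0.1163]
tool_rot: [-0.343, 0.94, -0.0, 0.0]
force: [-0.2, 0.1, 0.2]
finger_gap: 0.996
gripper_force: 0.0
```

```bash
python3 - <<'E'
from h import *
s=sense();print(s["tcp_pos"],s["force"])
p=s["tcp_pos"]; y=np.array([np.cos(np.radians(130)),np.sin(np.radians(130)),0])
for k in (-.05,.05): print([((pix("side",p+y*k+[0,0,z])-[230,90])*5).round(0) for z in (0,.013,.034)])
o=np.zeros((530,800,3),np.uint8)
s=snapshot("side")[:,:,::-1];t=snapshot("top")[:,:,::-1]
a=cv2.resize(s[90:195,230:310],None,fx=5,fy=5,interpolation=cv2.INTER_CUBIC);o[:a.shape[0],:a.shape[1]]=a
a=cv2.resize(t[150:250,90:170],None,fx=5,fy=5,interpolation=cv2.INTER_CUBIC);o[:a.shape[0],400:400+a.shape[1]]=a
cv2.imwrite("pics/c4.png",cv2.convertScaleAbs(o,alpha=1.8,beta=15))
E
```

```text
[0.5246908  0.26887198 0.11632321] [-0.19745163  0.08069819  0.23797643]
[array([273., 325.]), array([273., 300.]), array([272., 258.])]
[array([125., 270.]), array([123., 246.]), array([121., 206.])]
```

View pics/c4.png

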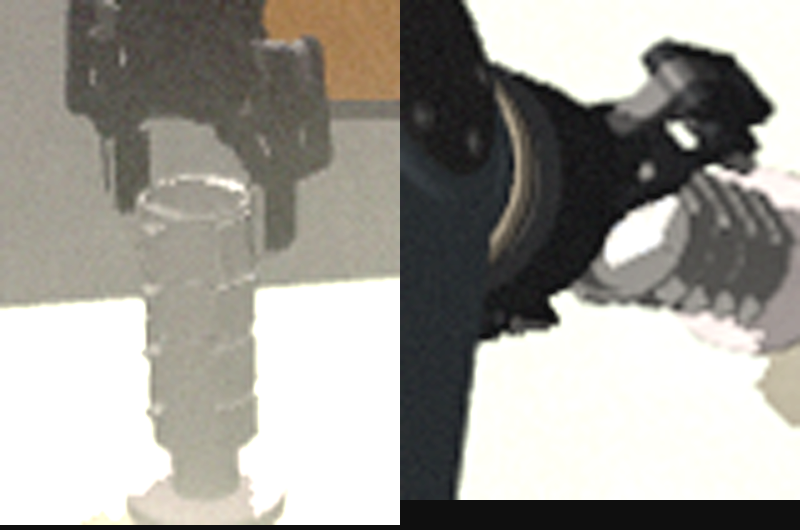

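The gripper as seen is consistently about 20 mm higher than reported: the right tip is at crop (280,248) where (273,300) was expected, while the lateral position agrees. Trusting the pictures, I'll go down 8 mm and close.

Call:
{"fn": "apply_moves", "kwargs": {"plan": [[0, 0, 0.008, 0, 0, 0, -1], [0, 0, 0, 0, 0, 0, -1], [0, 0, 0, 0, 0, 0, 1], [0, 0, 0, 0, 0, 0, 1], [0, 0, 0, 0, 0, 0, 1], [0, 0, 0, 0, 0, 0, 1], [0, 0, 0, 0, 0, 0, 1], [0, 0, 0, 0, 0, 0, 1]], "force": 25}}

```text
t: 4.03
tcp_pos: [0.5237, 0.2697, 0.1085]
tool_rot: [-0.342, 0.94, 0.001, -0.0]
force: [-3.1, 4.5, 2.9]
finger_gap: 0.654
gripper_force: 27.5
```

```bash
python3 - <<'E'
from h import *
s=sense();print(s["tcp_pos"],s["force"],s["ft_torque"],s["finger_gap"],s["gripper_force"])
o=np.zeros((530,800,3),np.uint8)
s=snapshot("side")[:,:,::-1];t=snapshot("top")[:,:,::-1]
a=cv2.resize(s[90:195,230:310],None,fx=5,fy=5,interpolation=cv2.INTER_CUBIC);o[:a.shape[0],:a.shape[1]]=a
a=cv2.resize(t[150:250,90:170],None,fx=5,fy=5,interpolation=cv2.INTER_CUBIC);o[:a.shape[0],400:400+a.shape[1]]=a
cv2.imwrite("pics/c5.png",cv2.convertScaleAbs(o,alpha=1.8,beta=15))
E
```

```text
[0.5236907  0.26968485 0.10850955] [-3.06211722  4.50715513  2.92224644] [ 0.71476837  0.54665741 -0.03903671] 0.6539937894525073 27.487834298517555
```

View pics/c5.png

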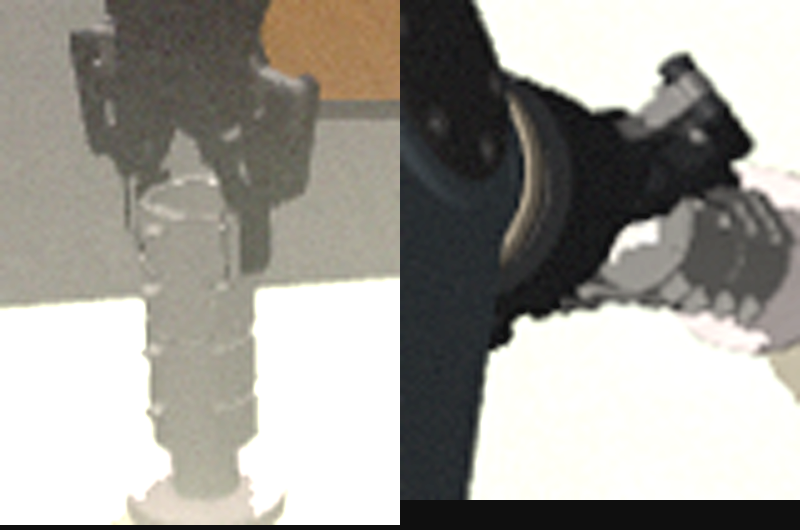

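The fingers stopped at 0.654 × 85 = 55.6 mm, which matches the flats. The right tip at crop (255,272) is just above the lower pot's rim at about 0.139. Now I'll twist.

Call:
{"fn": "apply_moves", "kwargs": {"plan": [[0, 0, 0, 0, 0, 0.08, 1], [0, 0, 0, 0, 0, 0.15, 1], [0, 0, 0, 0, 0, 0.15, 1], [0, 0, 0, 0, 0, 0.15, 1], [0, 0, 0, 0, 0, 0.15, 1], [0, 0, 0, 0, 0, 0.15, 1], [0, 0, 0, 0, 0, 0.15, 1], [0, 0, 0, 0, 0, 0.15, 1]]}}

```text
t: 5.12
tcp_pos: [0.524, 0.2711, 0.1086]
tool_rot: [0.216, 0.976, 0.002, -0.001]
force: [-3.2, 8.8, 1.8]
finger_gap: 0.651
gripper_force: 27.5
```

Call:
{"fn": "apply_moves", "kwargs": {"plan": [[0, 0, 0, 0, 0, 0.15, 1], [0, 0, 0, 0, 0, 0.15, 1], [0, 0, 0, 0, 0, 0.1, 1], [0, 0, 0, 0, 0, 0.04, 1], [0, 0, 0, 0, 0, 0, 1], [0, 0, 0, 0, 0, 0, 1]]}}

```text
t: 5.88
tcp_pos: [0.5243, 0.2717, 0.1087]
tool_rot: [0.422, 0.907, 0.002, -0.001]
force: [-2.6, 10.3, 1.9]
finger_gap: 0.65
gripper_force: 27.4
```

```bash
python3 - <<'E'
from h import *
s=sense();print(s["force"],s["ft_torque"],s["finger_gap"],s["gripper_force"])
togo(s["tcp_pos"]+[0,0,.05],40,1)
o=np.zeros((530,800,3),np.uint8)
s=snapshot("side")[:,:,::-1];t=snapshot("top")[:,:,::-1]
a=cv2.resize(s[90:195,230:310],None,fx=5,fy=5,interpolation=cv2.INTER_CUBIC);o[:a.shape[0],:a.shape[1]]=a
a=cv2.resize(t[150:250,90:170],None,fx=5,fy=5,interpolation=cv2.INTER_CUBIC);o[:a.shape[0],400:400+a.shape[1]]=a
cv2.imwrite("pics/c6.png",cv2.convertScaleAbs(o,alpha=1.8,beta=15))
E
```

```text
[-2.63619489 10.30181617  1.86063977] [1.65451629 0.50088276 0.10479861] 0.6502179027287777 27.394002377986908
psi 40.06458518951039 t 5.875 q [ 0.287  0.608  1.611  0.006  0.92  -0.416] z [ 7.0e-04  4.9e-03 -1.0e+00]
[0.0, 0.0, -0.05, 0.0011]
```

View pics/c6.png

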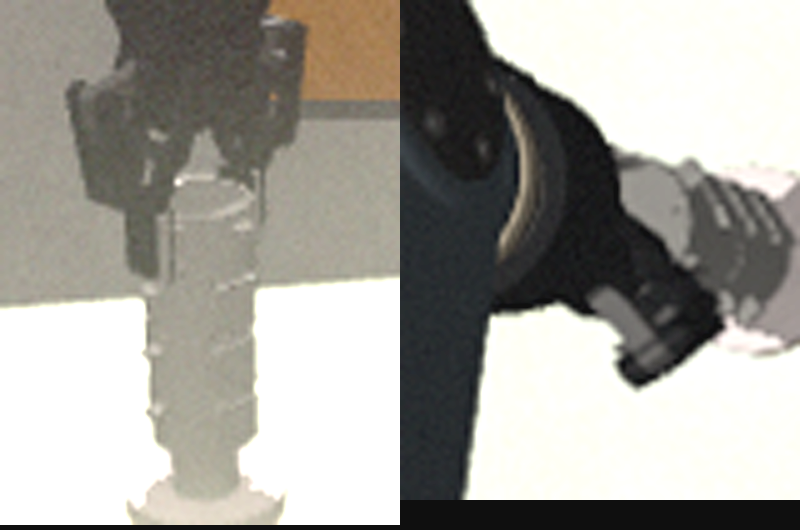

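The twist took: the fingers are now at the lower left and upper right. A 10 N side load shows the axis is about 2–3 mm further along +y, so I'll relieve it and lift gently.

Call:
{"fn": "apply_moves", "kwargs": {"plan": [[0.002, 0.0015, 0, 0, 0, 0, 1], [0, 0, 0, 0, 0, 0, 1], [0, 0, -0.003, 0, 0, 0, 1], [0, 0, -0.005, 0, 0, 0, 1], [0, 0, -0.005, 0, 0, 0, 1]]}}

```text
t: 6.6
tcp_pos: [0.5236, 0.2708, 0.1211]
tool_rot: [0.422, 0.907, -0.001, -0.001]
force: [-2.8, 1.1, -2.0]
finger_gap: 0.656
gripper_force: 27.1
```

Call:
{"fn": "apply_moves", "kwargs": {"plan": [[0, 0, -0.008, 0, 0, 0, 1], [0, 0, -0.012, 0, 0, 0, 1], [0, 0, -0.015, 0, 0, 0, 1], [0, 0, -0.015, 0, 0, 0, 1], [0, 0, -0.008, 0, 0, 0, 1], [0, 0, 0, 0, 0, 0, 1]]}}

```text
t: 7.35
tcp_pos: [0.5249, 0.2715, 0.1803]
tool_rot: [0.422, 0.907, 0.001, 0.001]
force: [0.2, -0.1, -0.0]
finger_gap: 0.655
gripper_force: 27.3
```

```bash
python3 - <<'E'
from h import *
s=sense();print(s["tcp_pos"],s["force"],s["finger_gap"],s["gripper_force"])
togo([.593,.012,s["tcp_pos"][2]],40,8)
E
```

```text
[0.52491773 0.27148923 0.18029496] [ 0.22413355 -0.13851337 -0.02628744] 0.6545659063403318 27.31759339570999
psi 40.1113593933585 t 7.35 q [ 0.288  0.513  1.55  -0.     1.077 -0.412] z [ 1.9e-03  5.0e-04 -1.0e+00]
[-0.0303, -0.0144, -0.0, 0.0002]
[-0.0303, -0.0144, -0.0, 0.0002]
[-0.0303, -0.0144, -0.0, 0.0002]
[-0.0303, -0.0144, -0.0, 0.0002]
[-0.0303, -0.0144, -0.0, 0.0002]
[-0.0303, -0.0144, -0.0, 0.0002]
[-0.0303, -0.0143, -0.0, 0.0002]
[-0.0303, -0.0143, -0.0, 0.0002]
```

Call:
{"fn": "apply_moves", "kwargs": {"plan": [[-0.02, -0.009, 0, 0, 0, 0, 1], [-0.033, -0.016, 0, 0, 0, 0, 1], [-0.034, -0.016, 0, 0, 0, 0, 1], [-0.034, -0.016, 0, 0, 0, 0, 1], [-0.034, -0.016, 0, 0, 0, 0, 1], [-0.034, -0.016, 0, 0, 0, 0, 1], [-0.033, -0.016, 0, 0, 0, 0, 1], [-0.02, -0.01, 0, 0, 0, 0, 1]]}}

```text
t: 8.35
tcp_pos: [0.5923, 0.0106, 0.1787]
tool_rot: [0.422, 0.906, -0.0, -0.0]
force: [0.3, 0.8, -0.3]
finger_gap: 0.65
gripper_force: 27.3
```

Call:
{"fn": "apply_moves", "kwargs": {"plan": [[0, 0, 0.03, 0, 0, 0, 1], [0, 0, 0.04, 0, 0, 0, 1], [0, 0, 0.03, 0, 0, 0, 1], [0, 0, 0.02, 0, 0, 0, 1], [0, 0, 0, 0, 0, 0, 1], [0, 0, 0, 0, 0, 0, 1]]}}

```text
t: 9.1
tcp_pos: [0.5928, 0.0124, 0.0598]
tool_rot: [0.422, 0.907, 0.0, 0.0]
force: [0.0, -0.1, 0.7]
finger_gap: 0.654
gripper_force: 27.3
```

```bash
python3 - <<'E'
from h import *
p=sense()["tcp_pos"];print(p,sense()["force"],sense()["finger_gap"])
togo([.593,.012,p[2]],40,1)
sz=[.593,.012]
print("stand side px",pix("side",[.593,.012,.015]),"pot bottom",pix("side",p))
s=snapshot("side")[:,:,::-1];t=snapshot("top")[:,:,::-1]
o=np.zeros((500,800,3),np.uint8)
a=cv2.resize(s[155:280,270:370],None,fx=4,fy=4,interpolation=cv2.INTER_CUBIC);o[:,:400]=a
a=cv2.resize(t[110:235,230:330],None,fx=4,fy=4,interpolation=cv2.INTER_CUBIC);o[:,400:]=a
cv2.imwrite("pics/c7.png",cv2.convertScaleAbs(o,alpha=1.8,beta=15))
E
```

```text
[0.59277623 0.01235379 0.05984117] [ 0.0274797  -0.14935762  0.69117566] 0.6535840498146657
psi 40.12497438327116 t 9.1 q [-0.168  0.684  1.632  0.     0.825 -0.868] z [ 8.e-04 -1.e-04 -1.e+00]
[-0.0004, -0.0001, -0.0, 0.0022]
stand side px [317.78909422 242.05339898] pot bottom [318.26415386 224.4366439 ]
```

View pics/c7.png

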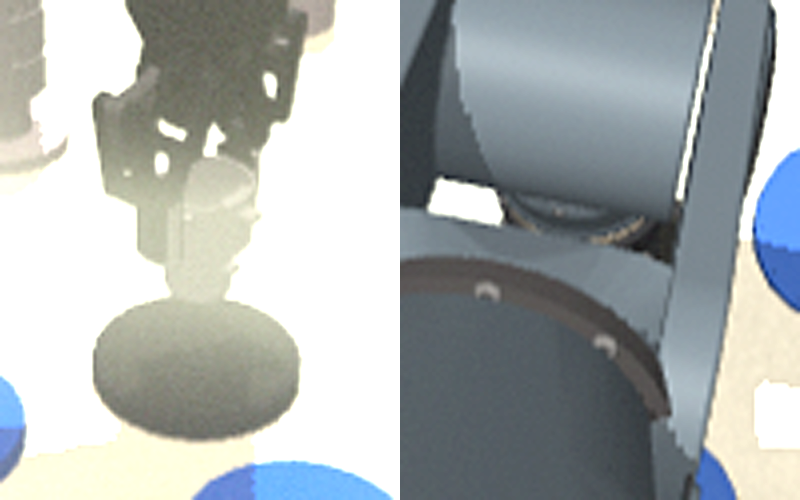

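```bash
python3 - <<'E'
from h import *
p=sense()["tcp_pos"]
for z in (0,.03,.062):
    print(z,((pix("side",p+[0,0,z-.0005])-[270,155])*4).round(0))
E
```

```text
0 [194. 278.]
0.03 [196. 228.]
0.062 [198. 174.]
```

The pot is held nearly upright over the stand: rim at crop (207,183), foot at (197,300). It's within a few mm of the expected position, perhaps 4 mm lower. Next is a slow descent while watching the force.

Call:
{"fn": "apply_moves", "kwargs": {"plan": [[0, 0, 0.015, 0, 0, 0, 1], [0, 0, 0.012, 0, 0, 0, 1], [0, 0, 0.006, 0, 0, 0, 1], [0, 0, 0.003, 0, 0, 0, 1], [0, 0, 0.003, 0, 0, 0, 1], [0, 0, 0, 0, 0, 0, 1]]}}

```text
t: 9.95
tcp_pos: [0.5923, 0.0122, 0.0202]
tool_rot: [0.422, 0.907, -0.0, -0.0]
force: [0.8, 0.4, 0.0]
finger_gap: 0.655
gripper_force: 27.3
```

Call:
{"fn": "apply_moves", "kwargs": {"plan": [[0, 0, 0.002, 0, 0, 0, 1], [0, 0, 0, 0, 0, 0, 1]]}}

```text
t: 10.2
tcp_pos: [0.5923, 0.0122, 0.0184]
tool_rot: [0.422, 0.907, 0.0, 0.0]
force: [-0.4, 1.1, -1.4]
finger_gap: 0.651
gripper_force: 27.3
```

Call:
{"fn": "apply_moves", "kwargs": {"plan": [[0, 0, 0.002, 0, 0, 0, 1], [0, 0, 0, 0, 0, 0, 1]]}}

```text
t: 10.45
tcp_pos: [0.5922, 0.0122, 0.0162]
tool_rot: [0.422, 0.907, -0.0, -0.0]
force: [0.1, -0.9, -0.3]
finger_gap: 0.654
gripper_force: 27.3
```

Call:
{"fn": "apply_moves", "kwargs": {"plan": [[0, 0, 0.001, 0, 0, 0, 1], [0, 0, 0, 0, 0, 0, 1]]}}

```text
t: 10.7
tcp_pos: [0.5924, 0.0121, 0.0155]
tool_rot: [0.422, 0.907, 0.0, 0.0]
force: [0.3, 0.3, 1.3]
finger_gap: 0.654
gripper_force: 27.5
```

Call:
{"fn": "apply_moves", "kwargs": {"plan": [[0, 0, 0.001, 0, 0, 0, 1], [0, 0, 0, 0, 0, 0, 1]]}}

```text
t: 10.95
tcp_pos: [0.5924, 0.0121, 0.0155]
tool_rot: [0.422, 0.907, 0.0, 0.0]
force: [-2.4, 0.5, 7.5]
finger_gap: 0.651
gripper_force: 28.3
```

Call:
{"fn": "apply_moves", "kwargs": {"plan": [[0, 0, 0.001, 0, 0, 0, 1], [0, 0, 0, 0, 0, 0, 1]]}}

```text
t: 11.2
tcp_pos: [0.5924, 0.0121, 0.0154]
tool_rot: [0.422, 0.907, 0.0, 0.0]
force: [-3.4, 0.4, 13.2]
finger_gap: 0.65
gripper_force: 29.0
```

Contact came at 0.0155, as predicted. I'll ease the press, release and rise.

Call:
{"fn": "apply_moves", "kwargs": {"plan": [[0, 0, -0.0015, 0, 0, 0, 1], [0, 0, 0, 0, 0, 0, 1], [0, 0, 0, 0, 0, 0, -0.2], [0, 0, 0, 0, 0, 0, -0.6], [0, 0, 0, 0, 0, 0, -1], [0, 0, 0, 0, 0, 0, -1], [0, 0, 0, 0, 0, 0, -1], [0, 0, 0, 0, 0, 0, -1]]}}

```text
t: 12.2
tcp_pos: [0.5923, 0.0122, 0.0147]
tool_rot: [0.422, 0.907, -0.0, -0.0]
force: [0.0, -0.0, -0.9]
finger_gap: 1.0
gripper_force: 0.0
```

Call:
{"fn": "apply_moves", "kwargs": {"plan": [[0, 0, -0.01, 0, 0, 0, -1], [0, 0, -0.02, 0, 0, 0, -1], [0, 0, -0.04, 0, 0, 0, -1], [0, 0, -0.05, 0, 0, 0, -1], [0, 0, -0.04, 0, 0, 0, -1], [0, 0, -0.02, 0, 0, 0, -1], [0, 0, 0, 0, 0, 0, -1], [0, 0, 0, 0, 0, 0, -1]]}}

```text
t: 13.2
tcp_pos: [0.5915, 0.0123, 0.1941]
tool_rot: [0.422, 0.907, -0.0, -0.001]
force: [-0.7, 0.1, -0.2]
finger_gap: 1.0
gripper_force: 0.0
```

```bash
python3 - <<'E'
from h import *
s=sense();print(s["tcp_pos"],s["force"],s["finger_gap"])
print([((pix("side",[.593,.012,.015+z])-[220,140])*3.5).round(0) for z in (0,.062)])
s=snapshot("side")[:,:,::-1]
a=cv2.resize(s[140:300,220:420],None,fx=3.5,fy=3.5,interpolation=cv2.INTER_CUBIC)
cv2.imwrite("pics/c8.png",cv2.convertScaleAbs(a,alpha=1.5,beta=15))
E
```

```text
[0.59145145 0.01230616 0.19413504] [-0.72800439  0.0698111  -0.16833504] 0.9996686884232934
[array([342., 357.]), array([345., 271.])]
```

View pics/c8.png

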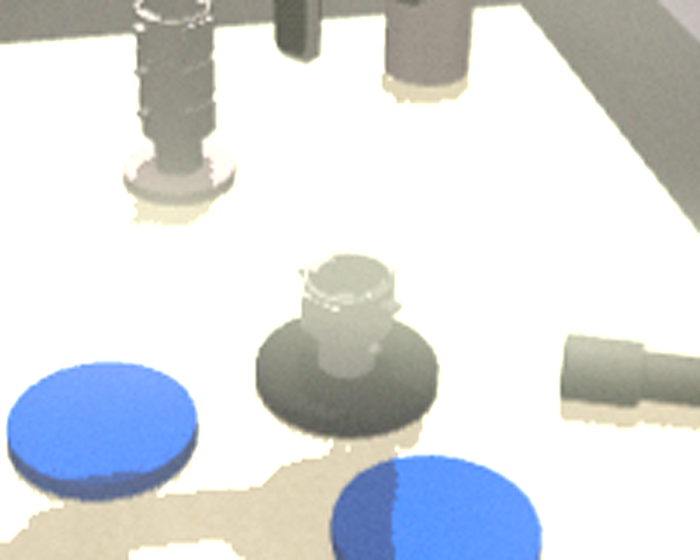

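The pot stands upright on the black stand: foot at crop (347,366), stand centre at about (347,367). The gripper is clear, so I'm handing in.

```bash
python3 -c "
from station import *
print(sign_off())"
```

```text
the job is handed in; nothing more can be done
None
```

The top pot of the taller stack was twisted about 90°, lifted out and set down upright in the middle of the black stand, then released; the shorter stack was not touched, and the job is handed in (no verdict was returned).

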